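Unstack the bench kit into its trays

ROBOT

A 7-joint arm with a two-finger parallel gripper is mounted at the origin on a cart in front of the work surface, level with it; the furniture and walls round the work are solid. World frame = base frame: x ahead of the robot, y to its left, z up, the work surface at z = 0. Lengths are in m, angles in rad, forces in N, time in s.
With the tool pointing down it reaches from about 0.4 to 0.9 m from the base axis. Payload 5.6 kg.
Tool frame: the origin (TCP) lies midway between the tips of the shut fingers; the grasp point (between the pads) lies 19 mm behind it; y points along the fingers, z is the direction in which the jaws open and shut, and the axes are right-handed (so a half turn about y gives the same grasp; the last joint's range is limited). The gripper opens to 92 mm and grips with 3 to 60 N. Pads are 20 mm wide; open, the fingers measure 128 mm over their backs; the gripper's body (75 mm by 189 mm) begins 69 mm behind the grasp point.
Start: joints at [1.133, 0.468, -0.012, 1.603, 0.006, 1.071, -0.056], TCP at [0.25, -0.6, 0.215] pointing down, gripper open.
Joint ranges: [-2.53, 2.53], [-0.31, 2.02], [-1.57, 1.55], [0.28, 2.44], [-1.29, 4.43], [0.15, 1.84], [-2.92, 2.92]. Speed limits (rad/s): [2.57, 2.57, 3.14, 3.14, 3.14, 3.14, 3.14].

INTERFACE

Orientations are given as a 3x3 rotation matrix whose columns are the frame's x, y, z axes.
In Python, from station import env, effector, solver, viewer, workorder, search_frame, tip_of gives the robot as it stands. Calls block until the motion is done:
- env.reach(position, orientation): joint-space move of the TCP to a pose.
- env.movel(position, frame=None, rate=0.15): straight line of the TCP; frame=None keeps the orientation; rate is the mean speed in m/s.
- env.goto_joints(angles): joint-space move.
- effector.release() and effector.grasp(squeeze=None): open the fingers fully, or close them until they stop; squeeze is the grip in N (None keeps the last).
- env.pause(seconds).
- solver.inverse_kinematics(position, orientation): joint angles nearest the present ones, or None.
- env.sense(): the state.
- viewer.read_camera(name): name is "scene" or "top"; returns (picture, depth): 384x512x3 uint8, red, green, blue; 384x512 float32, m along the optical axis (not along the pixel's ray), 0 where there is no reading.
- viewer.camera_info(name): a dict with "intrinsics" (3x3 intrinsics, pixels), "eye" and "rotation" of the camera in the world. Camera axes: x right, y up, looking along -z (the intrinsics and any distortion apply to the point x, -y, -z); pixel columns grow to the right and rows downward; lengths in m; the calibration is good to about 2 mm. A picture is of the moment at which its call begins. camera_info takes no time and is no camera call.
A pose or a line that the arm cannot do raises env.PlanningError and nothing moves.
- workorder.finish_job(): hands the job in, once; it reports no verdict.
Trained networks look in the newest picture that a camera, given by its name, has taken for a name from the list of things; names that differ only in an ending like _2 or _b are one class to them, and where a whole thing is asked for, a point or a joint stands for the part that bears it (a point fixed in the world has none). Each returns a list of dicts, best first, with "score" (0 to 1); they miss things now and then, are a little off and sometimes report something else, mostly with a low value. They report only what shows in the picture. A call takes as long as a camera call. They do not tell look-alikes from the thing itself.
- search_frame(camera, name): "at" ([x, y, z] in m, in world coordinates, good to about 4 mm: the middle of the surface that is visible of it).
- tip_of(camera, name): "at" ([x, y, z] in m, in world coordinates, good to about 4 mm: a listed point, or the origin of a listed thing).
The state is a dict: "t": time; "joint_positions": joint angles; "joint_velocities": joint speeds; "tau": joint torques, N m; "ee_pos": TCP position; "tcp_rot": TCP orientation; "wrist_force": force on the tool from outside, world axes, zero at the start; "moment": the same for the moment, N m; "gripper_width": finger opening in m.
Only numpy, scipy, OpenCV 4.12 (cv2) and the standard library are available. Lean on these libraries where they do the work, as an engineer would, in place of code of your own. Each camera call takes 0.05 s, during which the arm holds its last target. There are 200 camera calls.

TASK

The test kit has come back to the desk in one pile. Take the pile apart from the top down - brass weight, hub, power brick, meter - and put each straight into the empty grey tray made for its shape: the weight in the round ring, the hub in the narrow tray, the brick in the long tray with slotted ends, the meter in the wide tray with finger gaps. Each must end flat on its tray's floor inside the rim, near the middle and the right way up, let go and at rest; tip nothing over on the way.

Things in the scene. Friction and masses are not known exactly. Their poses are not given: they have to be found in the camera images.
- red_meter: hand-held measuring meter, red case with a dark display, 62 (x) x 121 (y) x 37 mm (z); lies display up at the bottom of the pile on the desk. Origin: centre of its underside; x across, y along, z up. Its case is a plain block from y = -60 to +52; grasp it across its 62 mm width. 0.24 kg.
- power_brick: black power supply brick, lying crosswise on the meter. 49 (x) x 132 (y) x 32 mm (z) overall: the block spans y = -42 to +66, and a stiff round lead stub 10 mm thick sticks out to y = -66, 16 mm up. Origin: underside, middle of the overall length; the block's middle and its balance point are at y = +12, grasp it there across its 49 mm width. 0.31 kg.
- usb_hub: slim dark grey four-port hub, 32 (x) x 104 (y) x 20 mm (z), lying crosswise on the brick (so along the meter). Origin: centre of its underside; y along. Grasp it across its 32 mm width. 0.07 kg.
- brass_weight: brass calibration weight standing upright on top of the hub: round body 26 mm in diameter and 24 mm high, with a knob (17 mm) on top, 30 mm high in all. Origin: centre of its underside; z up. Grasp its body. 0.1 kg. The pile and the trays stand in one row across the front of the desk; a monitor and other tall equipment stand close behind.
- meter_tray: shallow grey plastic tray fixed to the desk, the widest one, inside 78 (x) x 137 mm (y), with a 45 mm finger gap in the middle of each long rim; for the meter. Origin: centre of its underside on the desk; y along. Floor 3 mm above the desk, rims 3 mm thick with their top 8 mm above the desk.
- brick_tray: shallow grey plastic tray fixed to the desk, the longest one, inside 65 (x) x 148 mm (y), with a 24 mm slot in the middle of each short end; for the power brick, either way round, its overall length (stub included) centred. Origin, floor and rims as for the meter's tray.
- hub_tray: shallow grey plastic tray fixed to the desk, the narrow one with an unbroken rim, inside 48 (x) x 120 mm (y); for the hub. Origin, floor and rims as for the meter's tray.
- weight_tray: square grey plastic plate 70 x 70 mm fixed to the desk, with a round ring on it, 42 mm across inside and 48 mm outside, its top 8 mm above the desk; for the brass weight. Origin: centre of its underside; floor 3 to 4 mm above the desk.
Mind the look-alikes: they are no part of the job. There is more than one size of the usb_hub; the one meant has the size given above.

How it is judged:
On the way, in this order (a step that is already met when the one before it is completed fails the run):
1. The brass weight stands in the round tray, let go (x of brass_weight in the frame of weight_tray between -0.012 and 0.012 m and y of brass_weight in the frame of weight_tray between -0.012 and 0.012 m and z of brass_weight in the frame of weight_tray between 0 and 0.007 m and angle between brass_weight's own z axis and vertical below 0.06 rad and contact force between brass_weight and the fingers below 0.05 N), for 0.2 s.
2. The hub lies in the narrow tray, let go (x of usb_hub in the frame of hub_tray between -0.012 and 0.012 m and y of usb_hub in the frame of hub_tray between -0.012 and 0.012 m and z of usb_hub in the frame of hub_tray between 0 and 0.007 m and angle between usb_hub's own z axis and vertical below 0.06 rad and angle between the y axis of usb_hub and the y axis of hub_tray, either way round below 0.2 rad and contact force between usb_hub and the fingers below 0.05 N), for 0.2 s.
3. The power brick lies in the tray with slotted ends, let go (x of power_brick in the frame of brick_tray between -0.012 and 0.012 m and y of power_brick in the frame of brick_tray between -0.012 and 0.012 m and z of power_brick in the frame of brick_tray between 0 and 0.007 m and angle between power_brick's own z axis and vertical below 0.06 rad and angle between the y axis of power_brick and the y axis of brick_tray, either way round below 0.2 rad and contact force between power_brick and the fingers below 0.05 N), for 0.2 s.
4. The meter lies in the wide tray with finger gaps, let go (x of red_meter in the frame of meter_tray between -0.012 and 0.012 m and y of red_meter in the frame of meter_tray between -0.012 and 0.012 m and z of red_meter in the frame of meter_tray between 0 and 0.007 m and angle between red_meter's own z axis and vertical below 0.06 rad and angle between the y axis of red_meter and the y axis of meter_tray, either way round below 0.2 rad and contact force between red_meter and the fingers below 0.05 N), for 0.2 s.
At the end, for the whole second after the job is handed in: Each of the four things lies flat (within 0.06 rad, height within about 3 mm) on the floor of its own tray, its origin within 12 mm of the tray's origin along each of the tray's x and y, long ones within 0.2 rad of the tray's length (either way round), released and at rest (all of step 1 and all of step 2 and all of step 3 and all of step 4 and linear speed of each of brass_weight, usb_hub, power_brick, red_meter below 0.02 m/s and angular speed of each of brass_weight, usb_hub, power_brick, red_meter below 0.1 rad/s); the robot touches nothing.
It fails at once if one of the four things was tipped by more than 0.6 rad (angle between any of brass_weight, usb_hub, power_brick, red_meter's own z axis and vertical above 0.6 rad).
It also fails if it takes over 112 s, if anything falls off the work surface, if the arm or the gripper's body presses on something with over 40 N, if the wrist force passes 120 N, or if a joint passes its speed limit or range.

## Working session

There is one attempt and no reset: what is moved stays moved. The work goes in short steps, each a Python script; the robot and the scene stay as the last script left them, time stands still between calls to the robot, and variables do not carry over. Pictures are saved under pics/ and viewed, about 12 in all and at most 16, crops included, and the job is handed in when it is done.

```bash
ls; mkdir -p pics; python3 - <<'E'
from station import env, viewer, search_frame, tip_of
import cv2,numpy as np
for c in ("scene","top"):
    im,d=viewer.read_camera(c); cv2.imwrite(f"pics/{c}0.png",cv2.resize(im[:,:,::-1],(800,600),interpolation=cv2.INTER_CUBIC))
    np.savez(f"{c}0.npz",im=im,d=d)
    i=viewer.camera_info(c); print(c,i)
    for n in "brass_weight usb_hub power_brick red_meter weight_tray hub_tray brick_tray meter_tray".split():
        print(n,[(np.round(r["at"],3).tolist(),round(r["score"],2)) for r in tip_of(c,n)])
print(env.sense()["t"])
E
```

```text
pics
scene {'intrinsics': array([[490.47434406,   0.        , 252.34599756],
       [  0.        , 490.47434406, 186.55161717],
       [  0.        ,   0.        ,   1.        ]]), 'eye': array([-0.18139884,  0.76406265,  0.95992747]), 'rotation': array([[-0.77609242,  0.40434059, -0.48393103],
       [-0.63030807, -0.52147183,  0.57513379],
       [-0.01980646,  0.75138261,  0.65956947]])}
brass_weight [([0.472, -0.107, 0.091], 0.68)]
usb_hub [([0.476, -0.102, 0.073], 0.57), ([0.429, -0.377, 0.003], 0.53)]
power_brick [([0.471, -0.097, 0.033], 0.71)]
red_meter []
weight_tray [([0.477, 0.052, 0.004], 0.63)]
hub_tray [([0.474, -0.275, -0.004], 0.78)]
brick_tray [([0.474, 0.208, -0.003], 0.79), ([0.474, -0.105, 0.0], 0.22)]
meter_tray [([0.446, 0.395, 0.003], 0.7)]
top {'intrinsics': array([[349.67336184,   0.        , 263.32982127],
       [  0.        , 349.67336184, 198.32970544],
       [  0.        ,   0.        ,   1.        ]]), 'eye': array([0.37529296, 0.01499789, 1.05169358]), 'rotation': array([[ 0.00886517,  0.99667125, -0.0810421 ],
       [-0.9998888 ,  0.00980724,  0.01123376],
       [ 0.01199116,  0.0809335 ,  0.99664737]])}
brass_weight [([0.476, -0.101, 0.09], 0.42)]
usb_hub [([0.478, -0.103, 0.068], 0.85), ([0.426, -0.382, 0.004], 0.57)]
power_brick [([0.475, -0.094, 0.036], 0.6)]
red_meter [([0.475, -0.099, -0.0], 0.55)]
weight_tray [([0.484, 0.05, -0.003], 0.89)]
hub_tray [([0.477, -0.272, -0.004], 0.55)]
brick_tray [([0.477, 0.211, -0.003], 0.84)]
meter_tray [([0.438, 0.397, -0.002], 0.58)]
0.9
```

View pics/top0.png

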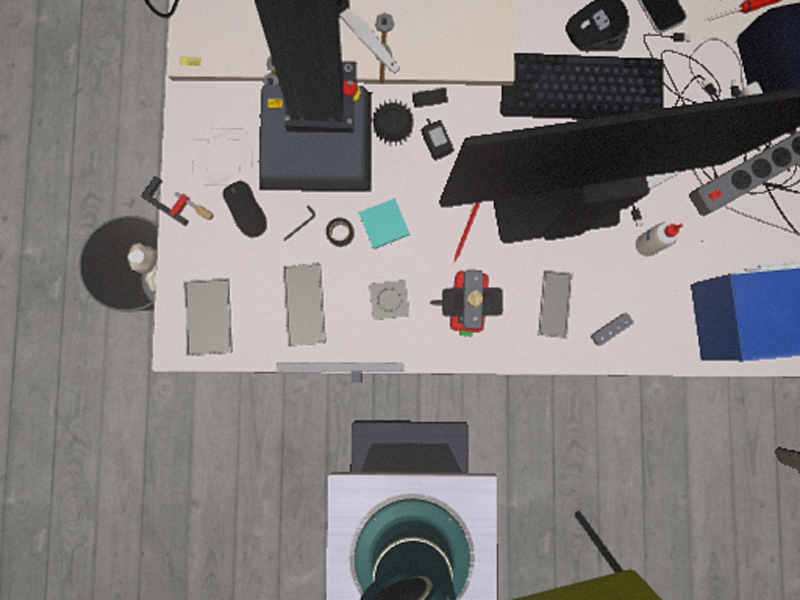

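View pics/scene0.png

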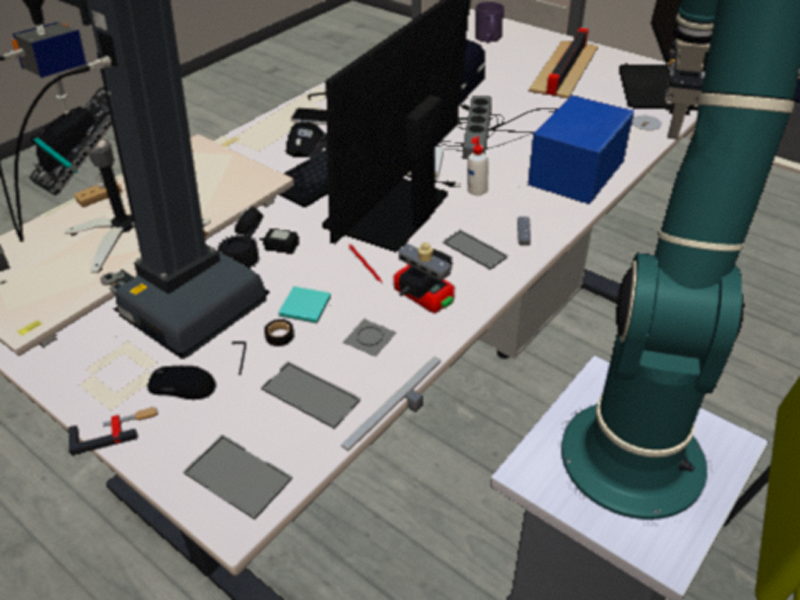

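The hub lies in the pile at top-view (473,298). The grey look-alike at (612,329) lies loose on the desk and looks shorter, so I'll check the sizes. Next I'll measure everything by ortho-rectifying at the known heights.

```bash
cat > vis.py <<'E'
import numpy as np, cv2
from station import viewer
R=1000. # px/m
def load(c,f=None):
    z=np.load(f) if f else None
    return (z['im'],z['d']) if f else viewer.read_camera(c)
def ortho(c,im,z,x0,x1,y0,y1,s=R,interp=cv2.INTER_LINEAR):
    """world-plane picture: up=+x, left=+y"""
    i=viewer.camera_info(c)
    X,Y=np.meshgrid(x1-(np.arange(int((x1-x0)*s))+.5)/s, y1-(np.arange(int((y1-y0)*s))+.5)/s,indexing='ij')
    p=(np.stack([X,Y,np.full_like(X,z)],-1)-i['eye'])@i['rotation']
    K=i['intrinsics']; u=K[0,0]*p[...,0]/-p[...,2]+K[0,2]; v=K[1,1]*-p[...,1]/-p[...,2]+K[1,2]
    return cv2.remap(im,u.astype(np.float32),v.astype(np.float32),interp)
def cloud(c,d):
    i=viewer.camera_info(c); K=i['intrinsics']; v,u=np.indices(d.shape)
    p=np.stack([(u-K[0,2])/K[0,0]*d,-(v-K[1,2])/K[1,1]*d,-d],-1)@i['rotation'].T+i['eye']
    p[d==0]=np.nan; return p
def rect(mask,x1,y1,s=R):
    m=cv2.morphologyEx(mask.astype(np.uint8),cv2.MORPH_OPEN,np.ones((5,5)))
    cs,_=cv2.findContours(m,cv2.RETR_EXTERNAL,cv2.CHAIN_APPROX_NONE)
    if not cs: return None
    k=max(cs,key=cv2.contourArea); b=cv2.boxPoints(cv2.minAreaRect(k))
    P=np.stack([x1-(b[:,1]+.5)/s,y1-(b[:,0]+.5)/s],1); e=[P[1]-P[0],P[2]-P[1]]; e.sort(key=np.linalg.norm)
    L=e[1]; a=np.degrees(np.arctan2(L[1],L[0])); a=(a+90)%180-90
    return np.round(P.mean(0),4).tolist(),round(a,1),[round(1e3*np.linalg.norm(q)) for q in e]
E
python3 - <<'E'
from vis import *
W=dict(meter_tray=(.33,.55,.32,.47),brick_tray=(.36,.56,.14,.28),weight_tray=(.4,.55,0.0,.1),hub_tray=(.37,.56,-.33,-.21),smallhub=(.36,.5,-.45,-.33))
for c in("scene","top"):
    im,d=load(c,c+"0.npz"); pc=cloud(c,d)
    for n,(a,b,e,f) in W.items():
        o=ortho(c,im,.02 if n=="smallhub" else .007,a,b,e,f); g=o.mean(2); print(c,n,rect((g<170)&(g>30),b,f), np.percentile(g,[5,50,95]).round())
    win=(abs(pc[...,0]-.475)<.1)&(abs(pc[...,1]+.1)<.09)
    for n,h in dict(weight=.119,hub=.089,brick=.069,meter=.037).items():
        q=pc[win&(abs(pc[...,2]-h)<.007)][:,:2].astype(np.float32)
        if len(q)>5: print(c,n,len(q),q.mean(0).round(4),[np.round(t,4) for t in cv2.minAreaRect(q)], np.ptp(q,axis=0).round(3),((q.max(0)+q.min(0))/2).round(4))
    zz=pc[...,2][(abs(pc[...,0]-.4)<.02)&(abs(pc[...,1]+.1)<.05)]; print("desk z",np.nanmedian(zz),np.nanstd(zz))
    cv2.imwrite(f"pics/pile_{c}.png",ortho(c,im,.089,.39,.56,-.19,-.01,4000)[:,:,::-1].repeat(1,0))
a=[cv2.imread(f"pics/pile_{c}.png")[:, :] for c in("scene","top")]
cv2.imwrite("pics/pile0.png",cv2.resize(np.hstack(a),(800,378)))
E
```

```text
scene meter_tray ([0.4426000118255615, 0.397599995136261], np.float32(4.7), [88, 149]) [104. 204. 209.]
scene brick_tray ([0.4683000147342682, 0.21490000188350677], np.float32(5.5), [77, 159]) [100. 206. 211.]
scene weight_tray ([0.47699999809265137, 0.054099999368190765], np.float32(-82.6), [73, 73]) [ 98. 210. 211.]
scene hub_tray ([0.47380000352859497, -0.26669999957084656], np.float32(-5.5), [64, 134]) [ 93. 207. 211.]
scene smallhub ([0.42160001397132874, -0.365200012922287], np.float32(-56.9), [28, 98]) [102. 209. 210.]
scene weight 24 [ 0.474  -0.1014] [array([ 0.4734, -0.1015]), array([0.0134, 0.0145]), np.float64(73.0517)] [0.015 0.015] [ 0.4731 -0.101 ]
scene hub 265 [ 0.4714 -0.0976] [array([ 0.4751, -0.1004]), array([0.0362, 0.1071]), np.float64(87.88)] [0.107 0.037] [ 0.475  -0.0997]
scene brick 296 [ 0.4687 -0.0894] [array([ 0.4684, -0.1026]), array([0.1133, 0.0936]), np.float64(61.5878)] [0.104 0.113] [ 0.4751 -0.1035]
scene meter 220 [ 0.4529 -0.0909] [array([ 0.4764, -0.0869]), array([0.1137, 0.0728]), np.float64(2.4297)] [0.113 0.075] [ 0.4769 -0.0877]
desk z -0.002
[... 452 characters left out ...]
op smallhub ([0.42739999294281006, -0.375900000333786], np.float32(-56.3), [30, 88]) [111. 200. 203.]
top weight 32 [ 0.4732 -0.105 ] [array([ 0.4723, -0.1051]), array([0.0156, 0.0159]), np.float64(89.7482)] [0.016 0.016] [ 0.4723 -0.1051]
top hub 357 [ 0.4745 -0.1038] [array([ 0.4753, -0.1045]), array([0.1008, 0.0311]), np.float64(0.0461)] [0.101 0.031] [ 0.4753 -0.1045]
top brick 455 [ 0.4717 -0.1071] [array([ 0.4598, -0.1075]), array([0.0734, 0.1067]), np.float64(3.0247)] [0.074 0.106] [ 0.4606 -0.1069]
top meter 188 [ 0.4706 -0.0963] [array([ 0.4769, -0.0956]), array([0.0803, 0.1105]), np.float64(83.8802)] [0.111 0.086] [ 0.4751 -0.0964]
desk z 1.2408089667625966e-05 0.006274371774710729
```

View pics/pile0.png

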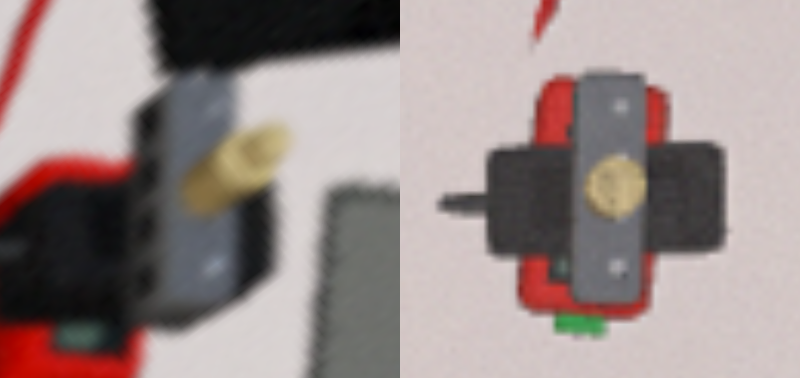

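Both cameras show the pile: weight on a dark grey hub measuring 32x102 mm (fits the 104x32 given) at right-panel px (612,187). The loose look-alike is about 28x90 mm, so the pile hub is the right one. The brick's stub points to +y and the meter's green end to -x. Next I'll check clearances and IK.

```bash
cat > rob.py <<'E'
import numpy as np
from station import env, effector, solver
def rot(deg):  # jaw axis at deg from world x, tool down
    a=np.radians(deg); y=np.array([0,0,-1.]); z=np.array([np.cos(a),np.sin(a),0]); return np.stack([np.cross(y,z),y,z],1)
E
python3 - <<'E'
from rob import *; from vis import *
s=env.sense(); print(s['tcp_rot'].round(2) if hasattr(s['tcp_rot'],'round') else s['tcp_rot'],s['gripper_width'],s['t'])
for c in("scene","top"):
    p=cloud(c,load(c,c+"0.npz")[1])
    for y in np.arange(-.65,.55,.1):
        m=(abs(p[...,1]-y)<.05)&(p[...,2]>.12)&(p[...,0]>.36)
        if m.any(): print(c,round(y,2),"min x",np.nanpercentile(p[m][:,0],1).round(3),end='; ')
    print()
for n,pos,angs in [("pile",(.474,-.102,.09),(0,5,90,-90)),("hub",(.475,-.27,.01),(84,-96)),("wt",(.478,.05,.01),(90,-90,0)),("brick",(.47,.212,.015),(95,-85)),("meter",(.443,.395,.013),(95,-85))]:
    for a in angs:
      for dz in(0,.2):
        q=solver.inverse_kinematics(np.array(pos)+[0,0,dz],rot(a)); print(n,a,dz,None if q is None else np.round(q,2))
E
```

```text
[[-0.92 -0.    0.38]
 [-0.38 -0.   -0.92]
 [ 0.   -1.    0.  ]] 0.09208445997115297 0.9
scene -0.65 min x 0.377; scene -0.55 min x 0.373; scene -0.45 min x 0.676; scene -0.35 min x 0.608; scene -0.25 min x 0.599; scene -0.15 min x 0.63; scene -0.05 min x 0.626; scene 0.05 min x 0.795; scene 0.15 min x 0.791; scene 0.25 min x 0.793; scene 0.35 min x 0.83; 
top -0.65 min x 0.378; top -0.55 min x 0.374; top -0.45 min x 0.677; top -0.35 min x 0.609; top -0.25 min x 0.6; top -0.15 min x 0.63; top -0.05 min x 0.628; top 0.15 min x 0.794; top 0.25 min x 0.794; top 0.35 min x 0.868; 
pile 0 0 [ 0.56  0.43 -0.5   2.07  0.31  0.71 -0.14]
pile 0 0.2 [ 0.64  0.15 -0.54  1.88  0.09  1.13  0.06]
pile 5 0 [ 0.57  0.43 -0.51  2.07  0.32  0.71 -0.06]
pile 5 0.2 [ 0.65  0.16 -0.56  1.88  0.09  1.13  0.15]
pile 90 0 [ 0.7   0.48 -0.68  2.06  0.44  0.75  1.32]
pile 90 0.2 [ 0.82  0.19 -0.76  1.87  0.14  1.14  1.59]
pile -90 0 [ 0.34  0.39 -0.23  2.08  0.14  0.68 -1.56]
pile -90 0.2 [ 0.45  0.13 -0.33  1.89  0.05  1.13 -1.47]
hub 84 0 [ 0.86  0.67 -0.52  1.95  0.52  0.66  1.48]
hub 84 0.2 [ 0.99  0.38 -0
[... 208 characters left out ...]
 0.36 -1.    1.96  0.35  1.01  1.08]
wt -90 0 [ 0.1   0.55 -0.33  2.12  0.34  0.52 -2.05]
wt -90 0.2 [ 0.34  0.25 -0.58  1.98  0.16  0.96 -1.9 ]
wt 0 0 [ 0.22  0.58 -0.48  2.11  0.5   0.56 -0.62]
wt 0 0.2 [ 0.46  0.28 -0.73  1.97  0.22  0.97 -0.38]
brick 95 0 [ 0.1   0.7  -0.75  2.02  0.73  0.71  0.54]
brick 95 0.2 [ 0.35  0.46 -1.06  1.88  0.46  1.07  0.77]
brick -85 0 [-0.11  0.61 -0.47  2.03  0.46  0.61 -2.38]
brick -85 0.2 [ 0.23  0.38 -0.88  1.89  0.34  1.03 -2.28]
meter 95 0 [-0.17  0.85 -0.86  1.82  0.84  0.88  0.22]
meter 95 0.2 [ 0.01  0.69 -1.17  1.7   0.67  1.22  0.34]
meter -85 0 [-0.29  0.77 -0.67  1.83  0.66  0.78 -2.8 ]
meter -85 0.2 [-0.06  0.6  -1.02  1.7   0.56  1.16 -2.72]
```

```bash
cat >> rob.py <<'E'
def st(tag):
    s=env.sense(); print(tag,"t",round(s['t'],2),"tcp",np.round(s['ee_pos'],4),"w",round(s['gripper_width'],4),"F",np.round(s['wrist_force'],1))
def pick(xy,z,deg,squeeze,hi=.25):
    env.reach([*xy,hi],rot(deg)); env.movel([*xy,z+.03],rate=.2); env.movel([*xy,z],rate=.06); st("at")
    effector.grasp(squeeze); st("gr"); env.movel([*xy,z+.02],rate=.06); env.movel([*xy,hi],rate=.2); st("up")
E
python3 - <<'E'
from rob import *; from vis import *
pick((.4727,-.103),.0935,-90,10)
for c in("scene","top"):
    im,d=load(c); np.savez(c+"1.npz",im=im,d=d); p=cloud(c,d)
o=np.load("scene1.npz")["im"]; cv2.imwrite("pics/s1.png",cv2.resize(o[60:260,180:380,::-1],(600,600)))
E
```

```text
at t 4.3 tcp [ 0.4727 -0.1029  0.0933] w 0.092 F [ 0.3  0.1 -0.6]
gr t 5.32 tcp [ 0.4727 -0.1031  0.0935] w 0.0249 F [ 0.3 -0.9  0.1]
up t 6.63 tcp [ 0.4718 -0.1029  0.2488] w 0.0249 F [ 0.   0.4 -0.9]
```

View pics/s1.png

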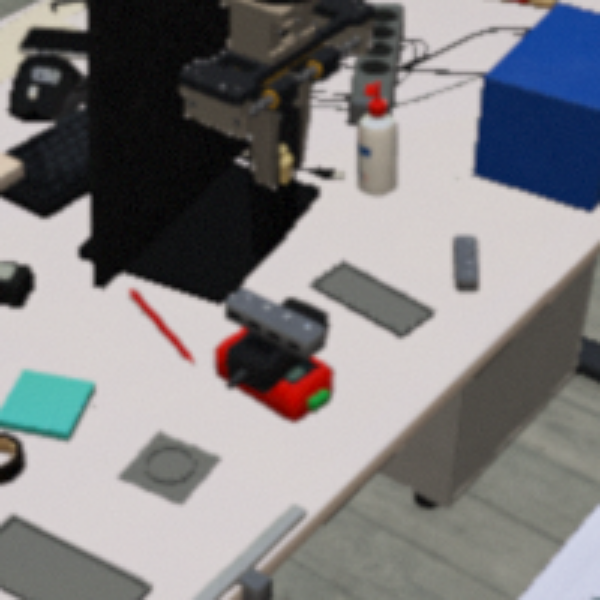

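The weight is held (crop px 288,165) and the pile is undisturbed. I'll place it now and inspect afterwards.

```bash
cat >> rob.py <<'E'
def place(xy,z,deg,hi=.25,after=None):
    env.reach([*xy,hi],rot(deg)); env.movel([*xy,z+.04],rate=.2); env.movel([*xy,z],rate=.04); st("pl")
    effector.release(); st("rel"); env.movel([*xy,z+.05],rate=.1); env.movel([*xy,hi],rate=.3); st("up")
E
python3 - <<'E'
from rob import *; from vis import *
place((.4787,.0507),.0096,-90)
env.reach([.40,-.30,.3],rot(-96)) 
for c in("scene","top"):
    im,d=load(c); np.savez(c+"2.npz",im=im,d=d); p=cloud(c,d)
    cv2.imwrite(f"pics/a_{c}.png",ortho(c,im,.008,.42,.54,-.01,.11,3300)[:,:,::-1])
    win=(abs(p[...,0]-.475)<.1)&(abs(p[...,1]+.1)<.09); q=p[win&(abs(p[...,2]-.089)<.007)][:,:2].astype(np.float32)
    if len(q)>5: print(c,len(q),[np.round(t,4) for t in cv2.minAreaRect(q)])
cv2.imwrite("pics/wt.png",np.hstack([cv2.imread(f"pics/a_{c}.png") for c in("scene","top")]))
E
```

```text
pl t 9.7 tcp [0.4789 0.0508 0.0098] w 0.0252 F [-1.1 -0.5 -1. ]
rel t 10.77 tcp [0.4787 0.0507 0.0096] w 0.0919 F [-0.   0.2  0.8]
up t 12.2 tcp [0.4776 0.0504 0.2483] w 0.092 F [-0.4 -0.  -1.2]
scene 297 [array([ 0.474, -0.101]), array([0.0351, 0.1067]), np.float64(88.8166)]
top 431 [array([ 0.4752, -0.1045]), array([0.0316, 0.1008]), np.float64(89.728)]
```

View pics/wt.png

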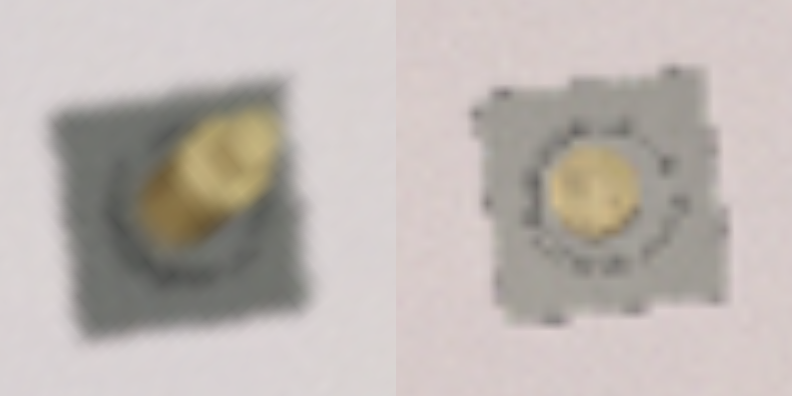

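The weight stands inside the ring, about 2.4 mm off centre toward +y. That suggests the top camera is the truer of the two in y. Next is the hub.

```bash
python3 - <<'E'
from rob import *; from vis import *
pick((.475,-.1037),.0755,-90,12)
place((.4752,-.271),.0103,-95.6)
env.reach([.36,.10,.3],rot(-90))
for c in("scene","top"):
    im,d=load(c); np.savez(c+"3.npz",im=im,d=d); p=cloud(c,d)
    cv2.imwrite(f"pics/a_{c}.png",ortho(c,im,.023,.38,.56,-.36,-.01,2200)[:,:,::-1])
    for y,h in((-.271,.023),(-.102,.069)):
        win=(abs(p[...,0]-.475)<.1)&(abs(p[...,1]-y)<.08); q=p[win&(abs(p[...,2]-h)<.006)][:,:2].astype(np.float32)
        if len(q)>5: print(c,h,len(q),[np.round(t,4) for t in cv2.minAreaRect(q)],cv2.boxPoints(cv2.minAreaRect(q)).round(3).tolist())
cv2.imwrite("pics/hub.png",np.vstack([cv2.imread(f"pics/a_{c}.png") for c in("scene","top")])[:,:][:,:790])
E
```

```text
at t 16.05 tcp [ 0.475  -0.1036  0.0753] w 0.0919 F [0.3 0.4 0.3]
gr t 16.98 tcp [ 0.475  -0.1037  0.0755] w 0.0319 F [1.1 0.8 1.1]
up t 18.39 tcp [ 0.4741 -0.1036  0.2488] w 0.0321 F [0.2 0.6 0. ]
pl t 21.4 tcp [ 0.4754 -0.2711  0.0105] w 0.0319 F [ 0.6  0.4 -1.7]
rel t 22.38 tcp [ 0.4752 -0.271   0.0103] w 0.0922 F [0.4 0.5 0.4]
up t 23.82 tcp [ 0.4741 -0.2705  0.2482] w 0.0921 F [-0.3  0.2 -1. ]
scene 0.023 239 [array([ 0.467 , -0.3036]), array([0.1146, 0.108 ]), np.float64(76.2287)] [[0.4009999930858612, -0.34599998593330383], [0.5059999823570251, -0.3720000088214874], [0.5329999923706055, -0.26100000739097595], [0.42800000309944153, -0.23499999940395355]]
scene 0.069 424 [array([ 0.4727, -0.1025]), array([0.0523, 0.1105]), np.float64(1.1654)] [[0.4449999928474426, -0.04800000041723251], [0.4480000138282776, -0.15800000727176666], [0.5, -0.15700000524520874], [0.49799999594688416, -0.04699999839067459]]
top 0.023 385 [array([ 0.471 , -0.3041]), array([0.0984, 0.1034]), np.float64(81.875)] [[0.4129999876022339, -0.34599998593330383], [0.5149999856948853, -0.36000001430511475], [0.5289999842643738, -0.2630000114440918], [0.4269999861717224, -0.24799999594688416]]
top 0.069 658 [array([ 0.473 , -0.1071]), array([0.049, 0.106]), np.float64(0.9905)] [[0.4480000138282776, -0.054999999701976776], [0.4490000009536743, -0.1599999964237213], [0.49799999594688416, -0.1599999964237213], [0.4970000088214874, -0.05400000140070915]]
```

```bash
python3 -c "
import cv2;a=cv2.imread('pics/hub.png');print(a.shape);cv2.imwrite('pics/hub2.png',cv2.resize(a,None,fx=.75,fy=.75))"
```

```text
(792, 770, 3)
```

View pics/hub2.png

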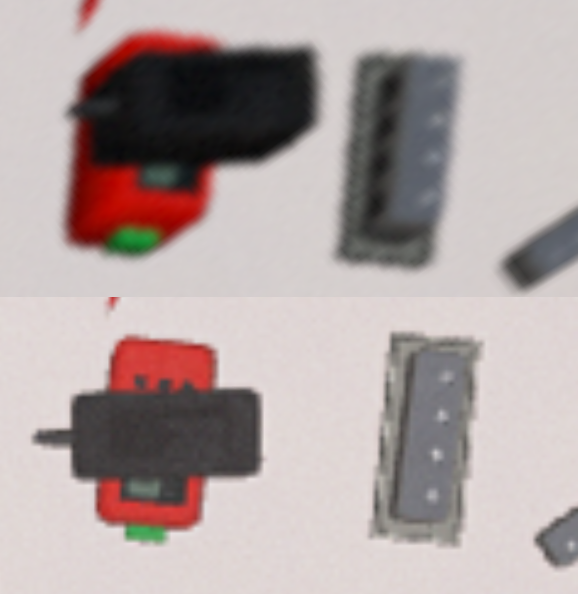

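The hub lies within the narrow tray. The brick block is at (.473,-.106), turned about 1° with its stub toward +y, so it goes next.

```bash
python3 - <<'E'
from rob import *; from vis import *
pick((.473,-.106),.0438,1,30)
place((.4817,.2124),.0106,95.3)
env.reach([.38,-.25,.3],rot(90))
for c in("scene","top"):
    im,d=load(c); np.savez(c+"4.npz",im=im,d=d); p=cloud(c,d)
    cv2.imwrite(f"pics/a_{c}.png",ortho(c,im,.036,.38,.57,-.17,.29,1700)[:,:,::-1])
    for y,h in((.212,.035),(-.102,.037)):
        win=(abs(p[...,0]-.475)<.1)&(abs(p[...,1]-y)<.08); q=p[win&(abs(p[...,2]-h)<.006)][:,:2].astype(np.float32)
        if len(q)>5: print(c,h,len(q),[np.round(t,4) for t in cv2.minAreaRect(q)],cv2.boxPoints(cv2.minAreaRect(q)).round(3).tolist())
    o=ortho(c,im,.037,.38,.57,-.18,-.03).astype(int); print("red",rect((o[...,0]-o[...,1]>60),.57,-.03))
cv2.imwrite("pics/brick.png",np.vstack([cv2.imread(f"pics/a_{c}.png") for c in("scene","top")])[:600])
E
```

```text
at t 28.74 tcp [ 0.4729 -0.1059  0.0436] w 0.0917 F [0.4 0.3 0.5]
gr t 29.46 tcp [ 0.4732 -0.1061  0.0439] w 0.0492 F [0.8 0.1 0.1]
up t 31.02 tcp [ 0.4721 -0.1059  0.2488] w 0.049 F [-0.8  0.2 -3.6]
pl t 34.53 tcp [0.4819 0.2126 0.0108] w 0.0487 F [-0.  -0.5 -3.6]
rel t 35.3 tcp [0.4817 0.2124 0.0106] w 0.0921 F [ 0.6  0.1 -0.3]
up t 36.73 tcp [0.4809 0.2116 0.2483] w 0.0917 F [-0.5 -0.3 -0.4]
scene 0.035 635 [array([0.4804, 0.2142]), array([0.1121, 0.0524]), np.float64(3.4367)] [[0.4230000078678131, 0.2370000034570694], [0.4259999990463257, 0.1850000023841858], [0.5379999876022339, 0.19099999964237213], [0.5350000262260437, 0.24400000274181366]]
scene 0.037 510 [array([ 0.4738, -0.0999]), array([0.0633, 0.1123]), np.float64(83.9834)] [[0.41499999165534973, -0.125], [0.5260000228881836, -0.13699999451637268], [0.5329999923706055, -0.07400000095367432], [0.42100000381469727, -0.06300000101327896]]
red ([0.46540001034736633, -0.08669999986886978], np.float32(-6.1), [83, 131])
top 0.035 618 [array([0.4804, 0.211 ]), array([0.1075, 0.0498]), np.float64(5.1486)] [[0.42500001192092896, 0.23100000619888306], [0.42899999022483826, 0.1809999942779541], [0.5360000133514404, 0.19099999964237213], [0.5320000052452087, 0.2409999966621399]]
top 0.037 760 [array([ 0.4762, -0.105 ]), array([0.0617, 0.1104]), np.float64(83.9413)] [[0.4180000126361847, -0.12999999523162842], [0.527999997138977, -0.1420000046491623], [0.5339999794960022, -0.07999999821186066], [0.42500001192092896, -0.0689999982714653]]
red ([0.47609999775886536, -0.10289999842643738], np.float32(-5.5), [62, 111])
```

```bash
python3 -c "
import cv2,numpy as np;a=np.vstack([cv2.imread(f'pics/a_{c}.png') for c in('scene','top')]);a=cv2.resize(a,(727,600));cv2.imwrite('pics/brick2.png',a)"
```

```text
(no output)
```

View pics/brick2.png

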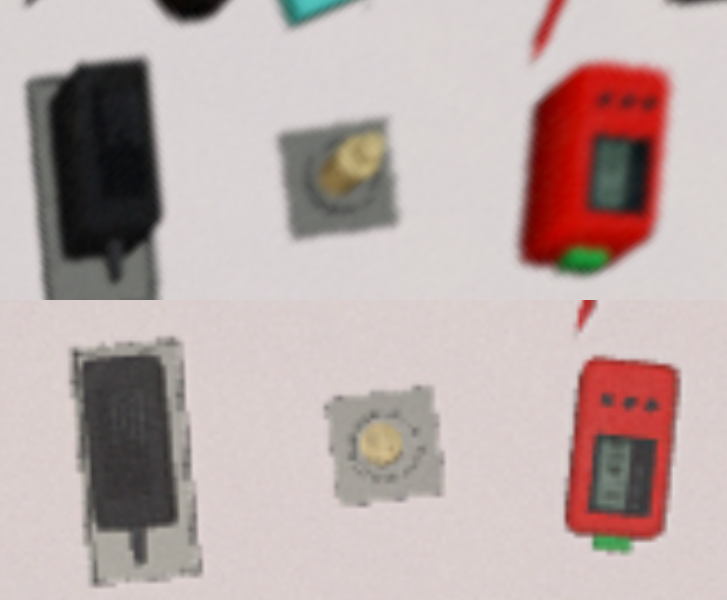

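The brick lies in its tray with the stub toward -x. The meter has its green end toward -x, case middle (.4755,-.1035) and long axis at -6°. The meter goes last.

```bash
python3 - <<'E'
from rob import *; from vis import *
pick((.4755,-.1035),.010,84,25)
place((.448,.394),.0142,94.6)
env.reach([.33,-.20,.35],rot(90)); env.pause(.3)
B=dict(weight_tray=(.42,.54,-.01,.11,.033),hub_tray=(.38,.56,-.35,-.2,.023),brick_tray=(.38,.57,.14,.28,.035),meter_tray=(.34,.55,.32,.47,.04))
for c in("scene","top"):
    im,d=load(c); np.savez(c+"5.npz",im=im,d=d); p=cloud(c,d)
    for n,(a,b,e,f,h) in B.items():
        q=p[(p[...,0]>a)&(p[...,0]<b)&(p[...,1]>e)&(p[...,1]<f)&(abs(p[...,2]-h)<.006)]
        if len(q)>5: A=np.c_[q[:,:2]-q[:,:2].mean(0),np.ones(len(q))]; print(c,n,[np.round(t,4) for t in cv2.minAreaRect(q[:,:2].astype(np.float32))],"z",np.median(q[:,2]).round(4),"slope",np.linalg.lstsq(A,q[:,2],rcond=None)[0][:2].round(3))
    cv2.imwrite(f"pics/a_{c}.png",ortho(c,im,.02,.35,.56,-.36,.48,950)[:,:,::-1])
cv2.imwrite("pics/fin.png",np.vstack([cv2.imread(f"pics/a_{c}.png") for c in("scene","top")])); st("end")
E
```

```text
at t 41.17 tcp [ 0.4754 -0.1033  0.0098] w 0.0921 F [-0.4 -0.6 -0.6]
gr t 41.73 tcp [ 0.4756 -0.1036  0.0102] w 0.0616 F [-0.2  0.4  2.2]
up t 43.47 tcp [ 0.4747 -0.1034  0.2489] w 0.0617 F [-0.7  0.1 -2.8]
pl t 47.55 tcp [0.4481 0.3942 0.0145] w 0.0617 F [ 0.3  0.4 -2.2]
rel t 48.16 tcp [0.448  0.394  0.0142] w 0.0921 F [-0.9 -0.5  0.6]
up t 49.58 tcp [0.4478 0.393  0.2482] w 0.092 F [-0.3 -0.6  0.7]
scene weight_tray [array([0.4808, 0.0509]), array([0.0138, 0.0185]), np.float64(39.2588)] z 0.0318 slope [-0.087 -0.008]
scene hub_tray [array([ 0.4689, -0.3011]), array([0.1045, 0.1083]), np.float64(82.5487)] z 0.0221 slope [0.009 0.012]
scene brick_tray [array([0.4796, 0.2145]), array([0.1091, 0.0512]), np.float64(6.0324)] z 0.0345 slope [ 0.004 -0.012]
scene meter_tray [array([0.4477, 0.3962]), array([0.1114, 0.062 ]), np.float64(5.4761)] z 0.0394 slope [ 0.004 -0.016]
top weight_tray [array([0.4798, 0.0498]), array([0.0146, 0.0148]), np.float64(19.0253)] z 0.0321 slope [-0.01  -0.055]
top hub_tray [array([ 0.4538, -0.2833]), array([0.1413, 0.0783]), np.float64(25.8108)] z 0.0229 slope [-0.001 -0.001]
top brick_tray [array([0.4805, 0.2109]), array([0.1082, 0.0499]), np.float64(5.5618)] z 0.035 slope [-0.002  0.004]
top meter_tray [array([0.4493, 0.3919]), array([0.1111, 0.0614]), np.float64(2.956)] z 0.04 slope [-0.     0.009]
end t 52.17 tcp [ 0.3301 -0.1999  0.3499] w 0.0915 F [ 0.7 -0.3  0.8]
```

View pics/fin.png

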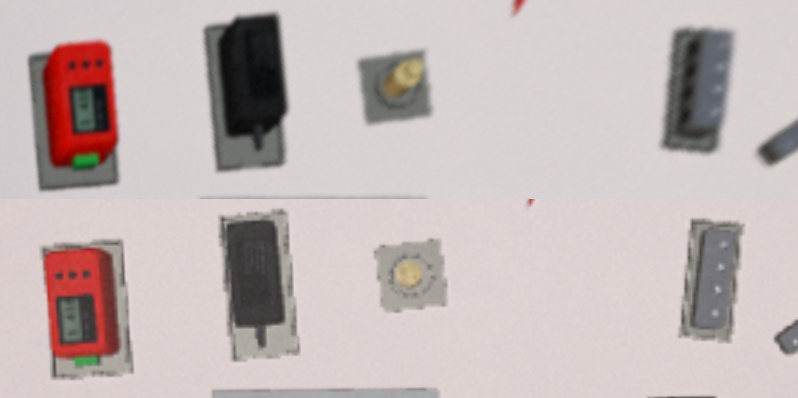

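```bash
python3 -c "
from station import workorder; print(workorder.finish_job())"
```

```text
the job is handed in; nothing more can be done
None
```

I took the pile apart in order (weight, hub, brick, meter), put each thing in its own tray, then moved the arm clear and handed the job in. The robot clock read about 52 s at the last check. `finish_job` gave no verdict.

**Flatness:** In the last top-camera picture, the top heights are 23 mm for the hub, 35 mm for the brick and 40 mm for the meter. Those match lying flat on a 3 mm floor, with fitted slopes of 0.01 or less. The weight's knob reads about 32 mm against the 33 to 34 mm expected. Its fitted slope (up to about 0.09) comes from a few dozen pixels, so I judged it upright by eye.

**Position:** By the top camera, the brick and meter are within about 2 mm of their tray centres. The weight is about 2 to 3 mm off the middle of its ring. I checked the hub by eye only, because the look-alike hub and tray fell into its measuring window and spoiled the rectangle fit. Both cameras show it inside the unbroken rim and in line with the tray.

**Disagreement:** The two cameras differ by 4 to 5 mm in y. I leaned on the top camera because the placed weight agreed with it better.

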